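Nudge the jar tray onto the shaker's locating pins

ROBOT

A 6-joint arm with a two-finger parallel gripper is mounted at the origin on the work surface. World frame = base frame: x ahead of the robot, y to its left, z up, the work surface at z = 0. Lengths are in m, angles in rad, forces in N, time in s.
With the tool pointing down it reaches from about 0.25 to 0.775 m from the base axis. Payload 4 kg.
Tool frame: the origin (TCP) lies midway between the tips of the shut fingers; the grasp point (between the pads) lies behind it (env.grip_depth is the z of the grasp point in the tool frame, in m); z points along the fingers, y is the line along which they close (so a half turn about z gives the same grasp; the last joint's range is limited). The gripper opens to 94 mm and grips with 3 to 60 N. Pads are 16 mm wide; open, the fingers measure 119 mm over their backs; the gripper's body (75 mm by 177 mm) begins 78 mm behind the grasp point.
Start: joints at [-1.227, 0.087, 1.371, -0, 1.684, -0.103], TCP at [0.238, -0.496, 0.206] pointing down, gripper open.
Joint ranges: [-3.1, 3.1], [-0.76, 2.03], [0.27, 2.55], [-1.08, 4.22], [0.17, 2.65], [-2.57, 2.57]. Speed limits (rad/s): [2.79, 2.79, 3.14, 3.14, 3.14, 3.14].

INTERFACE

Orientations are given as a rotation vector (axis times angle).
In Python, from plant import status, eyes, env gives the robot as it stands.
- The arm moves only by the tool servo_tool, never from a script. Its argument "series" is a list of rows, each a list of 3 entries, a list of its own where there are three numbers: the closure in counts, from 0 (fully open) to 255 (shut), then the shift along the tool's x, y, z in units of 30 mm (1.0 is 30 mm), then the turn about the tool's z in rad. In form: [[claw, [tx, ty, tz], spin], ...]. A call has 1 to 10 rows; each row is the pose to reach, as a shift and turn from the pose commanded when the call began, along the tool's axes at that moment; what a row does not reach only later rows make up. A row lasts 1/8 s, in which the tool goes at most 62.5 mm and 10.7 degrees, less where a joint would pass 70% of its speed; a pose out of reach is approached as far as the arm can. A call with a gripper value outside its range is refused whole. The fingers move at their own pace and stop on an object; "force" is the grip in N (left out, the last holds). Time passes only in rows, so rows that repeat a pose let the fingers close. It gives the time, the measured TCP pose, the force, the opening and the grip force at its end, in the units of the state.
- status.sense(): the state, without advancing time (a new reading comes with each control period).
- eyes.snapshot(name): name is "scene" or "top"; returns a dict with "color" (400x640x3 uint8, red, green, blue), "vfov" (degrees; the focal length in pixels is half the picture's height over the tangent of half this angle, whatever the lens; pixels are square), "cx", "cy" (the principal point, pixels), "pose" (4x4, takes a point from camera to world coordinates). Camera axes: x right, y down, z forward; pixel columns grow to the right and rows downward; lengths in m; the calibration is good to about 2 mm. A picture is of the moment at which its call begins. There is no depth.
- env.close_job(): hands the job in; it is judged then, once.
Trained networks look in the newest picture that a camera, given by its name, has taken for a name from the list of things; names that differ only in an ending like _2 or _b are one class to them, and where a whole thing is asked for, a point or a joint stands for the part that bears it (a point fixed in the world has none). Each returns a list of dicts, best first, with "conf" (0 to 1); they miss things now and then, are a little off and sometimes report something else, mostly with a low value. They report only what shows in the picture. A call takes as long as a camera call. They do not tell look-alikes from the thing itself.
- eyes.search_frame(target, camera): "box" ([left, top, right, bottom] in pixels, round what is visible of it).
- eyes.cut_out(target, camera): "mask" (400x640 bool, what is visible of it) and "box" ([left, top, right, bottom] in pixels, round what is visible of it).
The state is a dict: "clock": time; "joints": joint angles; "joint_vel": joint speeds; "joint_efforts": joint torques, N m; "position": TCP position; "tcp_rot": TCP orientation; "ft_force": force on the tool from outside, world axes, zero at the start; "ft_torque": the same for the moment, N m; "finger_gap": finger opening in m; "finger_force": force on a finger pad.
Only numpy, scipy, OpenCV 4.12 (cv2) and the standard library are available. Lean on these libraries where they do the work, as an engineer would, in place of code of your own. Each camera call takes 0.05 s, during which the arm holds its last target. There are 200 camera calls.

TASK

The light-blue jar tray on the bench shaker was put down short of its two locating pins and askew, so its far side is riding up on top of them. With your fingertips, gently nudge the tray sideways across the deck, never lifting it, until both its holes drop over the two pins and it lies flat on the deck inside the yellow outline. Leave the bottle, the jar and the wire spool around the shaker where they stand, and finish with the hand clear.

Things in the scene. Friction and masses are not known exactly. Their poses are not given: they have to be found in the camera images.
- shaker: Fixed bench shaker: white base, dark flat deck 260 mm (x) by 250 mm (y), deck top 60 mm above the table. Origin on the table under the deck centre; x points away from the front panel (roughly away from the robot), y left, z up. Yellow outline on the deck, 148 by 138 mm inside, centred: the seated tray lies in it, its origin 60 mm above this origin, axes parallel.
- tray: Loose light-blue metal tray, about 0.4 kg, 140 mm (x) by 130 mm (y): floor 6 mm thick, rim 4 mm thick all round, rim top 20 mm above the underside. Origin: centre of the underside; x towards the side with the two holes, y left, z up. Starts 20 to 30 mm short of home (to the shaker's -x), up to 14 mm off to either side, up to 0.1 rad askew, far side tilted up about 4 degrees on the pins.
- pin_left (a point): Top of the left brass locating pin, fixed on the deck: 10 mm diameter, domed top 9 mm above the deck (69 mm above the table), at x = +30 mm, y = +42 mm of the shaker. Hidden under the tray at the start. Stands 3 mm above the tray's floor once seated.
- pin_right (a point): Top of the right brass locating pin, same as the left, at x = +30 mm, y = -42 mm of the shaker.
- hole_left (a point): Centre of the tray's left hole at its underside (tray x = +30 mm, y = +42 mm): round, through, 16 mm diameter. The tray slides over the pin tops when pushed and its far side drops 9 mm by itself when both holes come within about 3 mm of their pins. Sliding it takes up to about 12 N.
- hole_right (a point): Centre of the tray's right hole, at its underside (tray x = +30 mm, y = -42 mm).
- near_edge (a point): Middle of the lower edge of the tray's near side (tray x = -70 mm, y = 0, underside). It rests on the deck from the start and should stay down on it.
- white_bottle: Bystander, not to be disturbed: white plastic sample bottle standing on the table beside the shaker, 60 mm across and 120 mm tall, origin at the centre of its underside, z up along its axis.
- glass_jar: Bystander: small glass jar with a black lid on the table beside the shaker, 54 mm across and 55 mm tall, origin at the centre of its underside, z up along its axis.
- wire_spool: Bystander: yellow wire spool on the table beside the shaker, 60 mm across and 40 mm tall, origin at the centre of its underside, z up along its axis.
Things that resemble listed ones, but are neither listed nor needed, are in the scene too. What is meant by the tray is not red, and is the smaller of those in its own colour.

How it is judged:
On the way:
1. both holes have dropped over the pins and the tray lies flat on the deck (horizontal distance between hole_left and pin_left below 0.005 m and horizontal distance between hole_right and pin_right below 0.005 m and z of tray in the frame of shaker below 0.0625 m and angle between tray's own z axis and vertical below 0.02 rad), for 0.2 s.
At the end, for the whole second after the job is handed in: Each hole's centre within 5 mm (horizontally) of its pin, the tray's underside within 2.5 mm of the deck and level within 0.02 rad, the tray at rest; the bystanders upright (all of step 1 and linear speed of tray below 0.01 m/s and angle between each of white_bottle, glass_jar, wire_spool's own z axis and vertical below 0.15 rad); the robot touches nothing.
It fails at once if the tray is lifted: its near edge more than 10 mm, or its centre more than 14 mm, above the deck, or it is tipped by more than 0.2 rad (z of near_edge in the frame of shaker above 0.07 m or z of tray in the frame of shaker above 0.074 m or angle between tray's own z axis and vertical above 0.2 rad).
It fails at once if the tray is knocked along faster than 0.4 m/s (linear speed of tray above 0.4 m/s).
It fails at once if a bystander is moved by more than 15 mm or tipped (distance of any of white_bottle, glass_jar, wire_spool from where it was at the start of the episode above 0.015 m or angle between any of white_bottle, glass_jar, wire_spool's own z axis and vertical above 0.3 rad).
It also fails if it takes over 45 s, if anything falls off the work surface, if the arm or the gripper's body presses on something with over 40 N, if the wrist force passes 120 N, or if a joint passes its speed limit or range.

## Working session

There is one attempt and no reset: what is moved stays moved. The work goes in short steps, Python scripts to look and compute and a tool call to move; the robot and the scene stay as the last step left them, time stands still between calls to the robot, and variables do not carry over. Pictures are saved under pics/ and viewed, at most 10 in all, crops included, and the job is handed in when it is done.

Besides the shell and the picture viewer there is one more tool, called after "Request:" in YAML: its name, and indented under it one key for each argument. servo_tool: Moves the arm, as the interface text tells. Its arguments: {"type":"object","properties":{"series":{"type":"array","items":{"type":"array"}},"force":{"type":"number"}},"required":["series"]}

```bash
mkdir -p pics
cat > h.py <<'E'
import numpy as np, cv2
from plant import status, eyes, env
def snap(n,f=None):
    s=eyes.snapshot(n)
    if f: cv2.imwrite('pics/'+f,s['color'][:,:,::-1])
    return s
def foc(s): return 200/np.tan(np.radians(s['vfov'])/2)
def ray(s,u,v):
    f=foc(s); d=s['pose'][:3,:3]@np.array([(u-s['cx'])/f,(v-s['cy'])/f,1]); return s['pose'][:3,3],d
def onz(s,u,v,z):
    o,d=ray(s,u,v); return o+d*(z-o[2])/d[2]
def proj(s,p):
    c=s['pose'][:3,:3].T@(np.asarray(p)-s['pose'][:3,3]); f=foc(s); return np.array([s['cx']+f*c[0]/c[2],s['cy']+f*c[1]/c[2]])
def tri(obs):
    A=np.zeros((3,3));b=np.zeros(3)
    for s,u,v in obs:
        o,d=ray(s,u,v);d=d/np.linalg.norm(d);M=np.eye(3)-np.outer(d,d);A+=M;b+=M@o
    return np.linalg.solve(A,b)
E
python3 - <<'E'
from h import *
np.set_printoptions(precision=3,suppress=True)
for n in ['scene','top']:
    s=snap(n,n+'0.png'); print(n,s['vfov'],s['cx'],s['cy'],s['pose'].tolist())
    for t in ['tray','shaker','white_bottle','glass_jar','wire_spool']:
        print(t,[(np.round(d['box']),round(d['conf'],2)) for d in eyes.search_frame(t,n)])
E
```

```text
scene 56.306136094316514 324.5194641170827 200.11101879020944 [[-0.6944142209615324, 0.46493136130713497, -0.5492064447905565, 1.016113843281489], [0.7195686127472736, 0.4453323417171654, -0.5328227819544412, 0.4721686480440147], [-0.0031466292047955305, -0.7651914366312524, -0.6437951258209769, 0.5875579496101906], [0.0, 0.0, 0.0, 1.0]]
tray [(array([273., 124., 355., 169.]), 0.96), (array([316., 174., 406., 232.]), 0.85), (array([315., 323., 441., 400.]), 0.71)]
shaker [(array([268., 164., 436., 284.]), 0.84)]
white_bottle [(array([433., 223., 470., 283.]), 0.58)]
glass_jar [(array([266., 171., 291., 203.]), 0.69)]
wire_spool [(array([272., 258., 306., 296.]), 0.6)]
top 42.16478258122732 315.90793734201304 197.07775088422196 [[0.012755911751967658, -0.9881319665136065, 0.1530767894532974, 0.3488761569606481], [-0.9997921039640082, -0.015039357364930495, -0.013768318026252172, 0.07192331231967798], [0.01590709170772965, -0.15286933794585178, -0.9881183785100847, 1.3791333281448368], [0.0, 0.0, 0.0, 1.0]]
tray [(array([181.,  96., 237., 147.]), 0.94), (array([358., 222., 464., 327.]), 0.79), (array([270., 180., 326., 239.]), 0.59)]
shaker [(array([244., 150., 351., 252.]), 0.6)]
white_bottle []
glass_jar [(array([370., 179., 388., 203.]), 0.65), (array([243., 148., 351., 254.]), 0.55)]
wire_spool [(array([284., 118., 309., 146.]), 0.61)]
```

View pics/scene0.png

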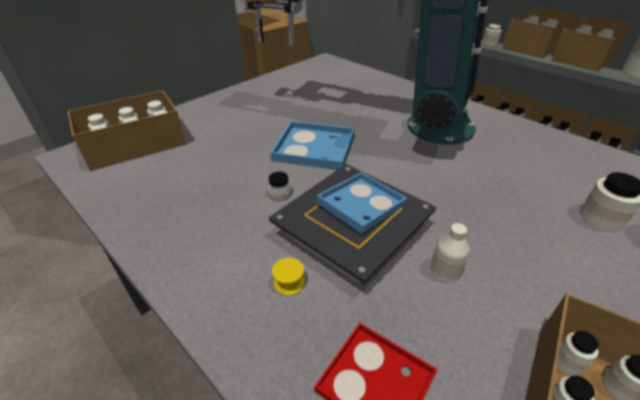

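```bash
python3 -c "
import cv2
a=cv2.imread('pics/top0.png')[90:290,160:426];cv2.imwrite('pics/top0c.png',cv2.resize(a,None,fx=3,fy=3,interpolation=2))"
```

```text
(no output)
```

View pics/top0c.png

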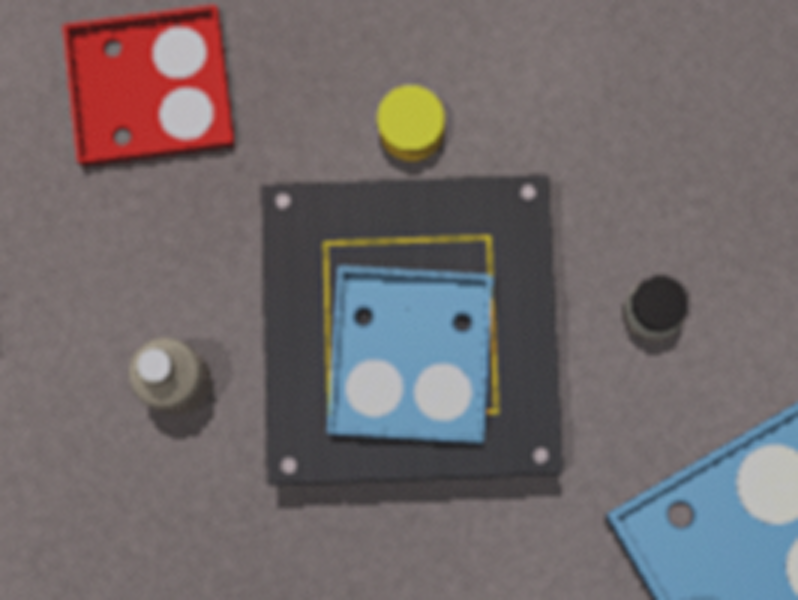

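The candidates for the tray in the top picture are:
- **Red tray:** at (210,121). Ruled out by colour.
- **Large blue tray:** at (411,275), lying on the table. Ruled out because it is the bigger of the two blue ones.
- **Small blue tray:** at (297,208), on the deck. This is the one I want.

The close crop shows it short of the outline, with its two holes at about (281,195) and (314,197). The spool is at (296,131), the jar at (379,192) and the bottle at (214,214). Next I'll measure the shaker and tray poses.

```bash
cat > m.py <<'E'
from h import *
from scipy.optimize import minimize, least_squares
from scipy.spatial.transform import Rotation as R
np.set_printoptions(precision=4,suppress=True)
def blob(img,u,v,r=5,bright=True):
    g=img.astype(float).sum(2); 
    for _ in range(4):
        x0,y0=int(round(u)),int(round(v)); yy,xx=np.mgrid[y0-r:y0+r+1,x0-r:x0+r+1]
        w=g[yy,xx]; w=w-np.median(w) if bright else np.median(w)-w
        w=np.clip(w-0.3*w.max(),0,None); u,v=(w*xx).sum()/w.sum(),(w*yy).sum()/w.sum()
    return u,v
def traymask(s,box):
    hsv=cv2.cvtColor(s['color'],cv2.COLOR_RGB2HSV); m=cv2.inRange(hsv,(95,70,60),(115,255,255))
    k=np.zeros_like(m); l,t,r,b=[int(a) for a in box]; k[t-6:b+6,l-6:r+6]=1
    m=m*k; c=max(cv2.findContours(m,cv2.RETR_EXTERNAL,cv2.CHAIN_APPROX_NONE)[0],key=cv2.contourArea)
    o=np.zeros_like(m); cv2.fillPoly(o,[c],255); return o
BOX=np.array([[x,y,z] for x in(-.07,.07) for y in(-.065,.065) for z in(0,.02)])
def pose(p,tilt): # near edge on deck z=.06
    r=R.from_euler('ZYX',[p[2],-tilt,0]); 
    n=r.apply([-.07,0,0]); return r,np.array([p[0],p[1],.06-n[2]])
def fit(views,masks,p0,tilt):
    def cost(p):
        r,t=pose(p,tilt); c=0
        for s,m in zip(views,masks):
            q=np.array([proj(s,x) for x in r.apply(BOX)+t]).astype(np.float32)
            h=cv2.convexHull(q); M=np.zeros((1600,2560),np.uint8)
            cv2.fillConvexPoly(M,np.round(((h+.5)*4-.5)*16).astype(np.int32),255,shift=4)
            M=cv2.resize(M,(640,400),interpolation=cv2.INTER_AREA).astype(float)
            c+=np.abs(M-m).sum()/255/100
        return c
    S=np.array([p0]+[np.array(p0)+d for d in ([.015,0,0],[0,.015,0],[0,0,.08])])
    o=minimize(cost,p0,method='Nelder-Mead',options=dict(initial_simplex=S,xatol=2e-4,fatol=1e-3))
    return o.x,o.fun
E
cat > a.py <<'E'
from m import *
T=snap('top');S=snap('scene'); print('grip',env.grip_depth)
tp=[(160+a/3,90+b/3) for a,b in[(283,201),(528,192),(541,456),(288,466)]]
tp=[blob(T['color'],*p) for p in tp]
P=np.array([onz(T,*p,.06) for p in tp]); 
sp=[blob(S['color'],*proj(S,p),r=4) for p in P]
P3=np.array([tri([(T,*a),(S,*b)]) for a,b in zip(tp,sp)])
print(P3); Ps=np.array([onz(S,*p,.06) for p in sp])
for Q in(P,Ps,P3):
    d=(Q[0]+Q[1]-Q[2]-Q[3]); e=Q[0]+Q[3]-Q[1]-Q[2]
    print('shaker',Q.mean(0),np.arctan2(d[1],d[0]),np.arctan2(-e[0],e[1]),np.linalg.norm(d)/2,np.linalg.norm(e)/2)
mT=traymask(T,(270,180,326,239));mS=traymask(S,(316,174,406,232))
c=onz(T,297,208,.075)
for v,m in(([T],[mT]),([S],[mS]),([T,S],[mT,mS])):
    print('tray',*fit(v,m,[c[0],c[1],-.03],.07))
for h in((160+363/3,90+316/3),(160+462/3,90+322/3)):
    u=blob(T['color'],*h,r=5,bright=False); print('hole',u,onz(T,*u,.073))
for n,u in(('bottle',(160+165/3,90+385/3)),('jar',(379,192)),('spool',(297,131))): print(n,onz(T,*u,.04))
E
python3 a.py
```

```text
grip -0.0188
[[ 0.6579  0.2164  0.059 ]
 [ 0.669   0.0036  0.0595]
 [ 0.4364 -0.0039  0.0811]
 [ 0.4273  0.2048  0.0703]]
shaker [0.5489 0.1038 0.06  ] 0.05349603725868557 0.053808297700438365 0.22899336613519183 0.21309352113767677
shaker [0.5382 0.1006 0.06  ] 0.07846333478418 0.01465155202119837 0.2523454846387774 0.21684884225138512
shaker [0.5476 0.1052 0.0674] 0.04127358995832187 0.048025061547172905 0.23235198318208897 0.21108784047298668
tray [ 0.5228  0.1025 -0.023 ] 1.05
tray [ 0.5247  0.1025 -0.0299] 1.1605098039215687
tray [ 0.5238  0.1025 -0.0268] 2.280705882352941
hole (np.float64(280.6001307425274), np.float64(194.82996708894999)) [0.5556 0.1437 0.073 ]
hole (np.float64(313.6238150512672), np.float64(196.7375701296189)) [0.552  0.0596 0.073 ]
bottle [0.4967 0.3137 0.04  ]
jar [ 0.5723 -0.112   0.04  ]
spool [0.7336 0.1059 0.04  ]
```

```bash
cat > g.py <<'E'
from m import *
import sys
# args: x' y' (shaker frame, m) z(world): print shift in tool units and spin
C=np.array([.5489,.1038]);Y=.0535
s=status.sense(); Rt=R.from_rotvec(s['tcp_rot']).as_matrix(); p=np.array(s['position'])
print('tcp',p,Rt.tolist(),s['clock'],s['ft_force'],s['finger_gap'])
a=[float(v) for v in sys.argv[1:4]]; c,n=np.cos(Y),np.sin(Y)
w=np.array([C[0]+c*a[0]-n*a[1],C[1]+n*a[0]+c*a[1],a[2]])
ty=Rt[:2,1]; ang=np.arctan2(ty[1],ty[0]); goal=Y+np.pi/2
d=(goal-ang+np.pi/2)%np.pi-np.pi/2
print('target',w,'shift units',Rt.T@(w-p)/.03,'spin(about tool z)',-d if Rt[2,2]<0 else d)
cur=p[:2]-C; print('shaker-frame tcp',c*cur[0]+n*cur[1],-n*cur[0]+c*cur[1])
E
python3 g.py -0.125 0 .2
```

```text
tcp [ 0.2377 -0.496   0.2055] [[0.9018040312917586, 0.4321452153742676, 4.4441655048811495e-05], [0.43214521684593515, -0.9018040185151743, -0.00015410082065376137], [-2.65162692182877e-05, 0.00015817398994899117, -0.999999987138938]] 0.7 [ 0.7988 -0.1989 -0.0775] 0.09400512116756289
target [0.4241 0.0971 0.2   ] shift units [ 14.1475 -15.1447   0.182 ] spin(about tool z) 0.39337023525351267
shaker-frame tcp -0.34285747153872115 -0.5823233002810092
```

Request:
servo_tool:
  series:
    - [0,[1.5,-1.6,0],0.05]
    - [0,[2.9,-3.1,0],0.1]
    - [0,[4.3,-4.6,0],0.15]
    - [0,[5.7,-6.1,0],0.2]
    - [0,[7.1,-7.6,0],0.25]
    - [0,[8.5,-9.1,0],0.3]
    - [0,[9.9,-10.6,0],0.35]
    - [0,[11.3,-12.1,0],0.39]
    - [0,[12.7,-13.6,0],0.393]
    - [0,[14.1,-15.1,0],0.393]

```text
clock: 1.95
position: [0.4237, 0.0974, 0.2059]
tcp_rot: [3.14, 0.085, 0.003]
ft_force: [1.3, -0.5, -0.1]
finger_gap: 0.0942
finger_force: 0.0
```

```bash
python3 g.py -0.125 0 .068
```

```text
tcp [0.4237 0.0974 0.2059] [[0.9985362726427156, 0.05406133697149815, 0.001638310607374521], [0.054061898310783896, -0.9985375411000685, -0.00030027464601031675], [0.0016196813966239533, 0.0003884053072536126, -0.9999986128857832]] 1.95 [ 1.3298 -0.5382 -0.0964] 0.09421875354376932
target [0.4241 0.0971 0.068 ] shift units [0.0043 0.007  4.597 ] spin(about tool z) 0.0005877092799781991
shaker-frame tcp -0.12535122374137764 0.000264082061501328
```

Request:
servo_tool:
  series:
    - [0,[0,0,1.5],0]
    - [0,[0,0,3.0],0]
    - [0,[0,0,3.9],0]
    - [0,[0,0,4.3],0]
    - [0,[0,0,4.5],0]
    - [0,[0,0,4.5],0]

```text
clock: 2.7
position: [0.424, 0.0952, 0.0712]
tcp_rot: [-3.14, -0.084, -0.002]
ft_force: [-0.5, -1.9, 0.0]
finger_gap: 0.0941
finger_force: 0.0
```

```bash
python3 - <<'E'
from m import *
for n,(t,b,l,r) in dict(top=(140,260,230,370),scene=(150,290,255,455)).items():
    s=snap(n); cv2.imwrite(f'pics/{n}1.png',cv2.resize(s['color'][t:b,l:r,::-1],None,fx=4,fy=4,interpolation=2))
E
python3 g.py -0.1 0 .07
```

```text
tcp [0.4244 0.0953 0.0718] [[0.9985613728104701, 0.05356006608955702, 0.0025503041685123995], [0.05355981532087695, -0.9985646290731518, 0.0001665736844739208], [0.0025555652336035017, -2.9740226764789668e-05, -0.9999967340955949]] 2.8 [-0.2526 -0.1722  0.2211] 0.09387902935278125
target [0.449  0.0985 0.07  ] shift units [ 0.8259 -0.0619  0.061 ] spin(about tool z) 8.570701488697097e-05
shaker-frame tcp -0.1247826272252188 -0.0018605895008508037
```

View pics/scene1.png

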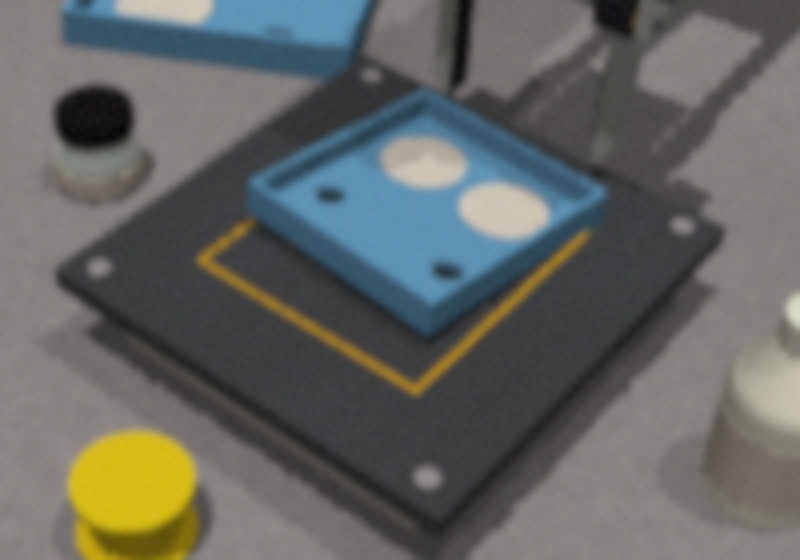

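The scene crop shows both fingertips behind the tray's near side, at about (455,60) and (600,150), and the spool, jar and bottle clear of the hand. I'll push slowly and stop short of home.

Request:
servo_tool:
  series:
    - [0,[0.3,-0.06,0],0]
    - [0,[0.45,-0.06,0],0]
    - [0,[0.6,-0.06,0],0]
    - [0,[0.7,-0.06,0],0]
    - [0,[0.8,-0.06,0],0]
    - [0,[0.9,-0.06,0],0]
    - [0,[1.0,-0.06,0],0]
    - [0,[1.1,-0.06,0],0]
    - [0,[1.2,-0.06,0],0]
    - [0,[1.2,-0.06,0],0]

```text
clock: 4.05
position: [0.46, 0.0994, 0.0703]
tcp_rot: [-3.14, -0.085, -0.002]
ft_force: [-2.3, -0.4, 0.2]
finger_gap: 0.0941
finger_force: 0.9
```

```bash
cat > b.py <<'E'
from m import *
import sys
tilt=float(sys.argv[1]); C=np.array([.5489,.1038]);Y=.0535
T=snap('top',sys.argv[2] if len(sys.argv)>2 else None);S=snap('scene')
bx={}
for n,s in(('top',T),('scene',S)):
    c0=proj(s,[.54,.104,.07]); r=32 if n=='top' else 46
    bx[n]=(c0[0]-r,c0[1]-r,c0[0]+r,c0[1]+r)
mT=traymask(T,bx['top']);mS=traymask(S,bx['scene'])
def rel(p): 
    d=p[:2]-C;c,n=np.cos(Y),np.sin(Y); return np.array([c*d[0]+n*d[1],-n*d[0]+c*d[1],(p[2]if len(p)>2 else Y)-Y])
for nm,v,m in(('top',[T],[mT]),('scene',[S],[mS])):
    x,f=fit(v,m,[.54,.104,.04],tilt); print(nm,'tray rel',rel(x),f)
for h in(.042,-.042):
    c,n=np.cos(Y),np.sin(Y); a=.03+float(rel(x)[0]); w=[C[0]+c*a-n*h,C[1]+n*a+c*h,.073]
    u=blob(T['color'],*proj(T,w),r=5,bright=False); print('hole rel',rel(onz(T,*u,.073)[:2])[:2])
E
python3 b.py .07; python3 g.py -0.078 0 .07
```

```text
top tray rel [ 0.0452  0.0018 -0.4562] 16.246823529411767
scene tray rel [-0.0082  0.0058 -0.0095] 1.1534901960784314
hole rel [0.0216 0.0496]
hole rel [ 0.0177 -0.0371]
tcp [0.4599 0.0994 0.0704] [[0.9985308087300574, 0.054161941241993077, 0.0016456420620437372], [0.054160767811867634, -0.998531947169686, 0.0007494741784177977], [0.0016838191489707262, -0.0006592438198740249, -0.9999983650739931]] 4.15 [-1.3798 -0.1178  0.4207] 0.09384637728580295
target [0.471  0.0996 0.07  ] shift units [0.3688 0.0125 0.0133] spin(about tool z) 0.0006884688658841398
shaker-frame tcp -0.08906606533743684 0.00036632195880394614
```

Request:
servo_tool:
  series:
    - [0,[-0.5,0,0],0]
    - [0,[-0.5,0,-1.5],0]
    - [0,[-0.5,0,-3],0]
    - [0,[-0.5,0,-4.3],0]
    - [0,[0.2,-1.2,-4.3],0.18]
    - [0,[0.9,-2.4,-4.3],0.36]
    - [0,[1.6,-3.6,-4.3],0.54]
    - [0,[2.3,-4.6,-4.3],0.72]
    - [0,[2.7,-5.5,-4.3],0.9]
    - [0,[2.7,-5.5,-4.3],1.08]

```text
clock: 5.4
position: [0.5462, 0.1885, 0.1916]
tcp_rot: [-2.824, 1.2, 0.059]
ft_force: [1.0, -0.4, 0.3]
finger_gap: 0.0939
finger_force: 0.0
```

```bash
python3 b.py .07 top2.png
python3 - <<'E'
import cv2
cv2.imwrite('pics/top2c.png',cv2.resize(cv2.imread('pics/top2.png')[140:260,230:370],None,fx=5,fy=5,interpolation=2))
E
python3 g.py -0.008 0.098 .072; python3 -c "
from h import *;print(status.sense()['joints'])"
```

```text
top tray rel [-0.0058 -0.0033 -0.0841] 19.50227450980392
scene tray rel [-0.0081  0.006  -0.0086] 0.9736470588235293
hole rel [0.0207 0.0396]
hole rel [ 0.0219 -0.0345]
tcp [0.5452 0.1863 0.1915] [[0.6918421943216165, -0.7220008439079446, -0.008316222247297778], [-0.7192449927653546, -0.6901240338119238, 0.08009655633748389], [-0.0635690061131652, -0.04943277608403707, -0.9967524176596764]] 5.5 [-0.4066  0.7892 -1.1021] 0.09418422206822956
target [0.5357 0.2012 0.072 ] shift units [-0.3236  0.0816  4.0121] spin(about tool z) -0.8614679784112376
shaker-frame tcp 0.0006706859302019878 0.0825807219188204
[0.18165074 0.13611697 1.34685779 0.08063412 1.65204348 2.5656513 ]
```

View pics/top2c.png

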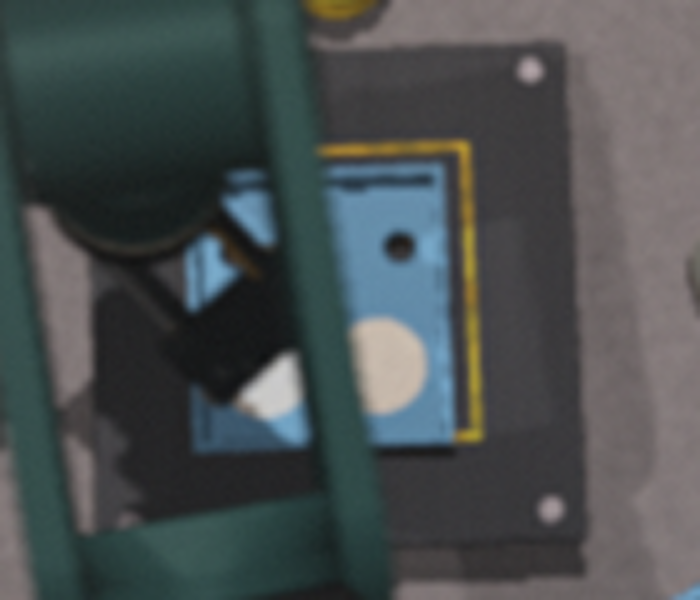

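The top crop shows the arm covering the tray's left part. On the right, the tray edge at (445,300) sits about 9 mm inside the outline at (465,300), where 4 mm is nominal, so the tray is about 5–6 mm too far left. Joint 6 has also hit its limit, so I'll turn the other way and push with the tool's -x side.

Request:
servo_tool:
  series:
    - [0,[0,0,-0.5],-0.18]
    - [0,[0,0,-0.5],-0.36]
    - [0,[0,0,-0.5],-0.54]
    - [0,[0,0,-0.5],-0.72]
    - [0,[0,0,-0.5],-0.9]
    - [0,[0,0,-0.5],-1.08]
    - [0,[0,0,-0.5],-1.26]
    - [0,[0,0,-0.5],-1.44]
    - [0,[0,0,-0.5],-1.62]
    - [0,[0,0,-0.5],-1.8]

```text
clock: 6.75
position: [0.545, 0.1883, 0.2077]
tcp_rot: [-2.688, -1.477, -0.051]
ft_force: [0.6, -0.4, -0.3]
finger_gap: 0.0938
finger_force: 0.0
```

Request:
servo_tool:
  series:
    - [0,[0,0,0],-0.18]
    - [0,[0,0,0],-0.36]
    - [0,[0,0,0],-0.54]
    - [0,[0,0,0],-0.7]

```text
clock: 7.25
position: [0.545, 0.1883, 0.2076]
tcp_rot: [-2.029, -2.32, -0.087]
ft_force: [0.0, 0.0, -0.6]
finger_gap: 0.0939
finger_force: 0.0
```

```bash
python3 g.py -0.010 0.098 .072; python3 -c "
from h import *;print(status.sense()['joints'])"
```

```text
tcp [0.545  0.1883 0.2076] [[-0.13284578403634087, 0.9911135016704764, -0.006784133714552637], [0.9877877984708072, 0.13295601852796687, 0.0812278420825469], [0.08140800240741779, 0.0040894918606064895, -0.9966724703734704]] 7.25 [ 0.0142  0.0041 -0.569 ] 0.0938885551438397
target [0.5337 0.2011 0.072 ] shift units [ 0.1053 -0.3353  4.5436] spin(about tool z) -1.4909443200037726
shaker-frame tcp 0.0006113102414067252 0.08455985331046918
[0.18460747 0.13216961 1.31947811 0.08168148 1.68130955 0.06045291]
```

The arm's clip at the joint limit left a small tool tilt of 0.08 rad, leaning towards +y. That is harmless here, because the push then presses slightly downward. I'll descend on the left side.

Request:
servo_tool:
  series:
    - [0,[0.1,-0.33,0],0.08]
    - [0,[0.1,-0.33,1.5],0.08]
    - [0,[0.1,-0.33,3.0],0.08]
    - [0,[0.1,-0.33,3.9],0.08]
    - [0,[0.1,-0.33,4.3],0.08]
    - [0,[0.1,-0.33,4.5],0.08]
    - [0,[0.1,-0.33,4.5],0.08]

```text
clock: 8.12
position: [0.5346, 0.2001, 0.0738]
tcp_rot: [-2.126, -2.228, -0.083]
ft_force: [-0.1, 0.3, 0.1]
finger_gap: 0.0939
finger_force: 0.0
```

```bash
python3 g.py -0.010 0.073 .072
python3 - <<'E'
from m import *
s=snap('scene'); cv2.imwrite('pics/scene3.png',cv2.resize(s['color'][150:290,255:455,::-1],None,fx=4,fy=4,interpolation=2))
E
```

```text
tcp [0.5346 0.2001 0.0738] [[-0.04637084934807514, 0.9989037409147801, -0.006407863699853217], [0.9956292033943859, 0.0467375382906535, 0.08085846809574188], [0.08106931404050814, -0.0026303803883608867, -0.9967049951816304]] 8.125 [-0.118   0.3125  0.0861] 0.09390498820617957
target [0.535  0.1762 0.072 ] shift units [-0.7985 -0.0241 -0.0063] spin(about tool z) 1.5640510592573764
shaker-frame tcp -0.009112021534132212 0.09688506723158755
```

View pics/scene3.png

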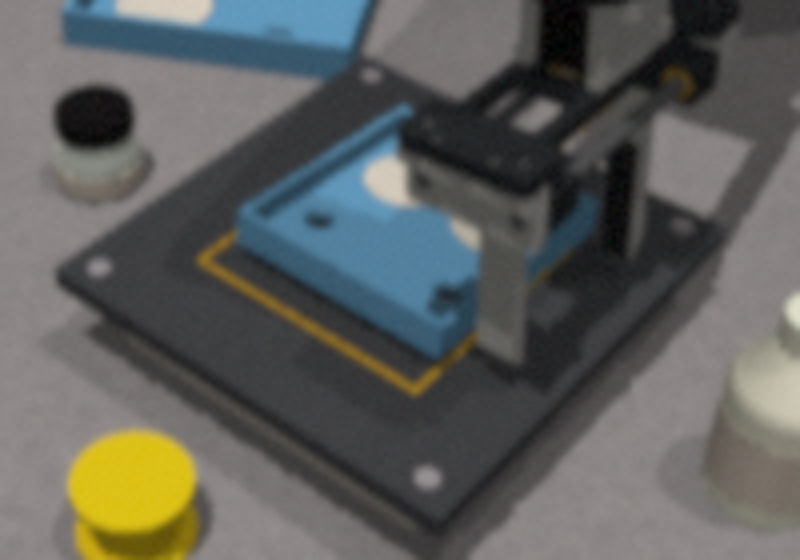

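The scene crop shows both fingers on the tray's left side at (500,340) and (625,240), with the tray overlapping the left outline. I'll push to the right.

Request:
servo_tool:
  series:
    - [0,[-0.2,0,0],0]
    - [0,[-0.35,0,0],0]
    - [0,[-0.45,0,0],0]
    - [0,[-0.55,0,0],0]
    - [0,[-0.62,0,0],0]
    - [0,[-0.69,0,0],0]
    - [0,[-0.76,0,0],0]
    - [0,[-0.76,0,0],0]

```text
clock: 9.18
position: [0.5355, 0.1779, 0.0719]
tcp_rot: [-2.126, -2.227, -0.084]
ft_force: [-0.1, 4.5, 4.2]
finger_gap: 0.094
finger_force: 2.6
```

Request:
servo_tool:
  series:
    - [0,[0.5,0,0],0]
    - [0,[0.8,0,-1],0]
    - [0,[1,0,-2.5],0]
    - [0,[0,2,-4.3],-0.1]
    - [0,[-1,4,-4.3],-0.1]
    - [0,[-2,5.8,-4.3],-0.1]

```text
clock: 9.93
position: [0.6934, 0.1244, 0.1947]
tcp_rot: [-2.015, -2.335, -0.085]
ft_force: [0.9, 0.9, -0.1]
finger_gap: 0.0939
finger_force: 0.0
```

```bash
python3 g.py -0.125 0 .2; python3 b.py .07 top4.png; python3 -c "
from h import *;print(status.sense()['joints'])"
```

```text
tcp [0.6934 0.1244 0.1947] [[-0.14570344792418827, 0.9893062107500754, -0.006612611763177102], [0.9862048301040094, 0.14577089821324857, 0.07842753543000401], [0.07855277425097837, 0.004905772663900174, -0.9968978859702957]] 9.925 [ 0.8612  0.9177 -0.1084] 0.09392248232208462
target [0.4241 0.0971 0.2   ] shift units [ 0.4253 -9.0133 -0.1881] spin(about tool z) -1.4780024042962503
shaker-frame tcp 0.1454012784753147 0.012834851983314782
top tray rel [ 0.007  -0.     -0.0105] 27.935450980392158
scene tray rel [-0.0102 -0.0017 -0.0144] 1.2142745098039216
hole rel [0.0446 0.0509]
hole rel [ 0.0494 -0.07  ]
[ 0.05331867  0.44907195  0.96388441  0.07791699  1.73902079 -0.07419548]
```

Request:
servo_tool:
  series:
    - [0,[0.1,-1.5,0],-0.18]
    - [0,[0.1,-3,0],-0.36]
    - [0,[0.2,-4.5,0],-0.54]
    - [0,[0.2,-6,0],-0.72]
    - [0,[0.3,-7.5,0],-0.9]
    - [0,[0.4,-9,0],-1.08]
    - [0,[0.4,-9,0],-1.26]
    - [0,[0.4,-9,0],-1.44]
    - [0,[0.4,-9,0],-1.478]
    - [0,[0.4,-9,0],-1.478]

```text
clock: 11.28
position: [0.4218, 0.0977, 0.193]
tcp_rot: [0.083, -3.13, -0.124]
ft_force: [-0.3, 0.3, -0.4]
finger_gap: 0.0944
finger_force: 0.0
```

```bash
python3 b.py .07 top5.png; python3 g.py -0.125 0 .069;python3 -c "
import cv2
cv2.imwrite('pics/top5c.png',cv2.resize(cv2.imread('pics/top5.png')[140:260,230:370],None,fx=5,fy=5,interpolation=2))"
```

```text
top tray rel [ 0.0059 -0.0009 -0.0275] 11.993764705882354
scene tray rel [-0.0095 -0.0023 -0.0207] 1.167529411764706
hole rel [0.0209 0.0403]
hole rel [ 0.02   -0.0441]
tcp [0.4222 0.0977 0.1932] [[-0.9985683059868613, -0.05268415715609003, -0.009258394206484503], [-0.05325529547616136, 0.9954017296099227, 0.0796195339933686], [0.005021133564943878, 0.07999860170232251, -0.9967823292692322]] 11.375 [-0.5605  0.5448  0.0138] 0.0939839289696488
target [0.4241 0.0971 0.069 ] shift units [-0.0811 -0.3539  4.1255] spin(about tool z) -0.0006218072194896784
shaker-frame tcp -0.1268095071739441 0.0006834817238977426
```

View pics/top5c.png

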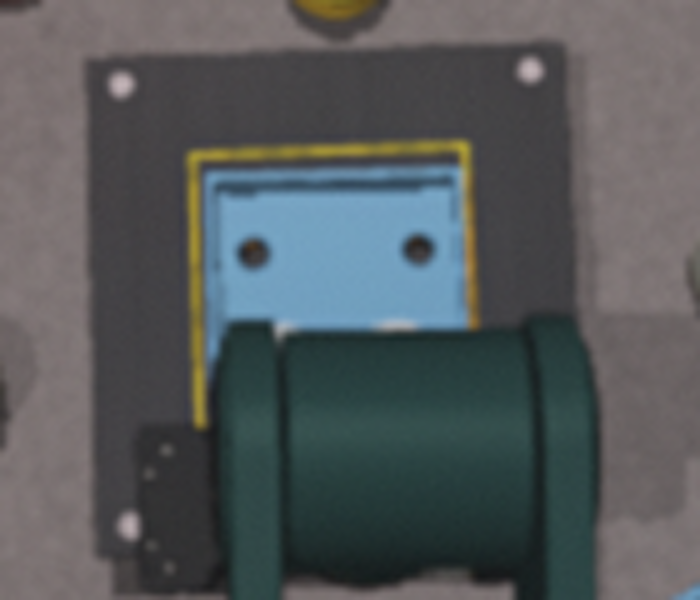

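The top crop shows the tray squared up and about 2 mm right of centre. Both holes, at (253,250) and (418,248), show brass on their way to the pins. I'll descend behind the near side and then push with a slight drift to the left.

Request:
servo_tool:
  series:
    - [0,[-0.08,-0.35,1.2],0]
    - [0,[-0.08,-0.35,2.5],0]
    - [0,[-0.08,-0.35,3.4],0]
    - [0,[-0.08,-0.35,3.9],0]
    - [0,[-0.08,-0.35,4.1],0]
    - [0,[-0.08,-0.35,4.1],0]

```text
clock: 12.12
position: [0.4253, 0.0972, 0.0707]
tcp_rot: [0.084, -3.133, -0.126]
ft_force: [0.2, -0.0, -1.0]
finger_gap: 0.0938
finger_force: 0.0
```

```bash
python3 g.py -0.09 0 .069; python3 g.py -0.078 0.0015 .069|grep target
```

```text
tcp [0.4253 0.0972 0.0707] [[-0.9985588483301087, -0.05314916143857726, -0.007442651410817862], [-0.05357581610359173, 0.9953295438591252, 0.08030399149494084], [0.0031398010257050724, 0.08058700738680809, -0.9967426327241939]] 12.125 [ 0.1808 -0.0084 -1.0461] 0.09375935261745456
target [0.459 0.099 0.069] shift units [-1.1275 -0.0057  0.0539] spin(about tool z) -0.00015210994107417442
shaker-frame tcp -0.1238186633763928 3.7528913721405176e-05
target [0.4709 0.1011 0.069 ] shift units [-1.5275  0.0442  0.0567] spin(about tool z) -0.00015210994107417442
```

Request:
servo_tool:
  series:
    - [0,[-0.5,0,0],0]
    - [0,[-0.95,0,0],0]
    - [0,[-1.15,0,0],0]
    - [0,[-1.2,0.01,0],0]
    - [0,[-1.25,0.02,0],0]
    - [0,[-1.3,0.03,0],0]
    - [0,[-1.36,0.04,0],0]
    - [0,[-1.42,0.05,0],0]
    - [0,[-1.48,0.06,0],0]
    - [0,[-1.48,0.06,0],0]

```text
clock: 13.38
position: [0.4682, 0.1013, 0.0703]
tcp_rot: [0.084, -3.13, -0.126]
ft_force: [-4.4, -1.4, 4.3]
finger_gap: 0.094
finger_force: 2.6
```

```bash
python3 b.py .0 top6.png; python3 b.py .07 ; python3 g.py -0.078 0.0015 .069
```

```text
top tray rel [ 0.01    0.0006 -0.0398] 18.238039215686275
scene tray rel [-0.0018 -0.0006  0.0006] 0.9215294117647059
hole rel [0.0186 0.0385]
hole rel [ 0.0145 -0.0398]
top tray rel [0.0208 0.0005 0.0019] 18.34278431372549
scene tray rel [0.0038 0.0027 0.0484] 2.1317254901960787
hole rel [0.015  0.0353]
hole rel [ 0.0142 -0.0409]
tcp [0.4682 0.1013 0.0702] [[-0.9985327435412324, -0.053179030397670614, -0.010215224029972127], [-0.05382778080082753, 0.9953357618313342, 0.08005804914994742], [0.005910168362826797, 0.08049044630017253, -0.9967378581975915]] 13.575 [-4.7187 -0.323   3.105 ] 0.09398884474230622
target [0.4709 0.1011 0.069 ] shift units [-0.0909 -0.0133  0.0399] spin(about tool z) -0.00012251902248427982
shaker-frame tcp -0.08072010890789684 0.0018002986620444853
```

The flat model fits much better (0.92 against 2.13), so the tray seems to have dropped. I'll back off and check.

Request:
servo_tool:
  series:
    - [0,[0.4,0,0],0]
    - [0,[0.9,0,0],0]
    - [0,[1.2,0,-1.5],0]
    - [0,[1.5,0,-3],0]
    - [0,[3,0,-4.5],0]
    - [0,[4.5,0,-4.5],0]
    - [0,[4.5,0,-4.5],0]

```text
clock: 14.45
position: [0.3338, 0.0834, 0.2063]
tcp_rot: [0.084, -3.137, -0.127]
ft_force: [0.1, -0.2, 0.2]
finger_gap: 0.0935
finger_force: 0.0
```

```bash
python3 b.py .0 top7.png; python3 b.py .07|grep scene;python3 - <<'E'
from m import *
s=snap('scene'); a=cv2.resize(s['color'][165:265,260:440,::-1],None,fx=4,fy=4,interpolation=2)
b=cv2.resize(cv2.imread('pics/top7.png')[155:225,235:355],None,fx=4,fy=4,interpolation=2)
o=np.zeros((600,720,3),np.uint8);o[:320]=a[:320,:720];o[320:600,:480]=b;cv2.imwrite('pics/end.png',o)
E
```

```text
top tray rel [-0.0022  0.0001  0.0042] 0.6829019607843138
scene tray rel [-0.0018 -0.0005 -0.0008] 0.8202352941176472
hole rel [0.0271 0.0417]
hole rel [ 0.0271 -0.0418]
scene tray rel [0.0037 0.0026 0.0487] 2.1041176470588234
```

View pics/end.png

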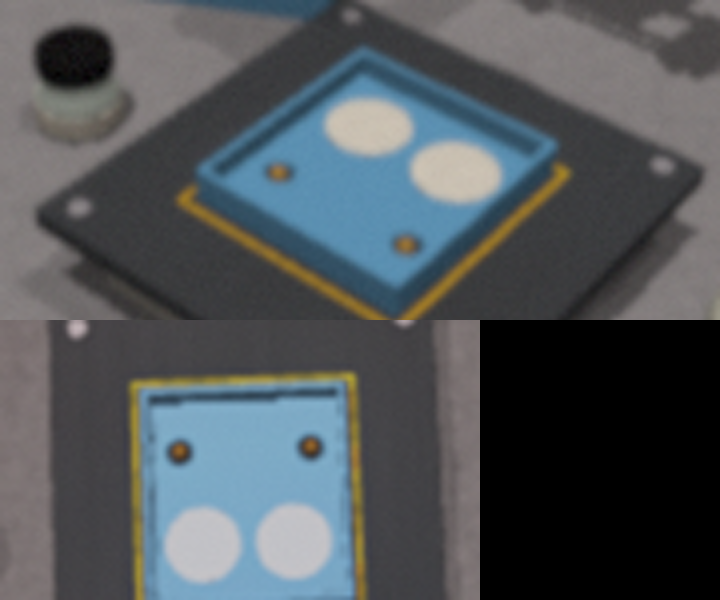

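Both views show brass pins through both holes, at (279,172) and (406,244) in the scene half, with the tray flat inside the outline. The hand is clear, so I'll hand the job in.

```bash
python3 -c "
from plant import env
print(env.close_job())"
```

```text
the job is handed in; nothing more can be done
None
```

The tray is seated on both pins, flat and within about 2 mm of home by the final camera fit; I never touched the bottle, jar or spool, the hand is clear, and the job is handed in (no verdict came back).

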